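# Load the slide-staining tray

## Task

Make the slide-staining tray ready: stand the timer, the small brown dropper bottle, the brown screw-cap bottle and the tall all-white bottle each in the recess of the steel tray that is cut to its size, upright and fully down. Lower each one in rather than dropping it. The two shorter white bottles with coloured caps belong to the analyser: leave them standing where they are.

Things in the scene. Friction and masses are not known exactly. Their poses are not given: they have to be found in the camera images.
- timer: Wind-up bench timer: a square white body 64 x 64 mm and 24 mm high with a round dial knob (29.6 mm across, from 24 to 39 mm height) in the middle of its top. The dial is stiff and does not turn, so the timer can be lifted by the knob. 75 g. Origin at the centre of the underside, x and y square to the sides. Being low, it is set in most easily before taller things stand beside it.
- dropper_bottle: The smallest bottle: brown glass dropper bottle with a black teat. 69 mm high: body 27 mm across up to 52 mm height (grip it there, not by the soft teat above). About 35 g. Origin at the centre of the underside, z up.
- brown_bottle: Brown glass screw-cap bottle, 105 mm high: body 44 mm across up to 74 mm height, above it a black cap 24 mm across up to 105 mm. About 110 g. Origin at the centre of the underside, z up.
- tall_bottle: The tallest bottle: all white, with a white cap, 150 mm high: body 52 mm across up to 106 mm height, above it neck and cap 28.6 mm across up to 150 mm. About 200 g. Origin at the centre of the underside, z up. Carry things in front of the microscope: its eyepieces overhang from x = 0.62 m at y = 0, 0.3 m up and more.
- white_bottle_mid: Look-alike, not for the tray: white bottle with a green cap and green band, 125 mm high, body 50 mm across, belongs to the analyser. Stays where it stands. Origin at the centre of the underside.
- white_bottle_small: Look-alike, not for the tray: white bottle with a blue cap and blue band, 82 mm high, body 38 mm across, belongs to the analyser. Stays where it stands. Origin at the centre of the underside.
- timer_holder: Fixed pale grey block 81 x 118 x 40 mm, one of four filling the steel tray (201 x 281 mm, rim 51 mm up), in changing order. On top a 74 mm square recess, square to the block, for the timer, edge bevelled 3 mm. Its 11 mm end holes are only for lifting it. Origin: centre of its underside, 2 mm over the bench; mouth at z = 40 mm, recess floor at z = 26 mm; x along the short side.
- dropper_holder: Fixed pale grey block 81 x 118 x 40 mm, one of four filling the steel tray (201 x 281 mm, rim 51 mm up), in changing order. On top the smallest round recess, 36 mm across, for the dropper bottle, edge bevelled 3 mm. Its 11 mm end holes are only for lifting it. Origin: centre of its underside, 2 mm over the bench; mouth at z = 40 mm, recess floor at z = 18 mm; x along the short side.
- brown_holder: Fixed pale grey block 81 x 118 x 40 mm, one of four filling the steel tray (201 x 281 mm, rim 51 mm up), in changing order. On top a middling round recess, 52 mm across, for the brown bottle, edge bevelled 3 mm. Its 11 mm end holes are only for lifting it. Origin: centre of its underside, 2 mm over the bench; mouth at z = 40 mm, recess floor at z = 10 mm; x along the short side.
- tall_holder: Fixed pale grey block 81 x 118 x 40 mm, one of four filling the steel tray (201 x 281 mm, rim 51 mm up), in changing order. On top the largest round recess, 62 mm across, for the tall white bottle, edge bevelled 3 mm. Its 11 mm end holes are only for lifting it. Origin: centre of its underside, 2 mm over the bench; mouth at z = 40 mm, recess floor at z = 10 mm; x along the short side.
Mind the look-alikes: they are no part of the job. What is shaped like the brown_bottle but pink is not meant.

How it is judged:
By the outcome, as a careful person would: the job done as asked, in the order asked, and still so for the second after the job is handed in, with the robot touching nothing.
It also fails if it takes over 115 s, if anything falls off the work surface, if the arm or the gripper's body presses on something with over 40 N, if the wrist force passes 120 N, or if a joint passes its speed limit or range.

## Robot

A 7-joint arm with a two-finger parallel gripper is mounted at the origin on a cart in front of the work surface, level with it; the furniture and walls round the work are solid. World frame = base frame: x ahead of the robot, y to its left, z up, the work surface at z = 0. Lengths are in m, angles in rad, forces in N, time in s.
With the tool pointing down it reaches from about 0.425 to 0.925 m from the base axis. Payload 6.8 kg.
Tool frame: the origin (TCP) lies midway between the tips of the shut fingers; the grasp point (between the pads) lies 19 mm behind it; y points along the fingers, z is the direction in which the jaws open and shut, and the axes are right-handed (so a half turn about y gives the same grasp; the last joint's range is limited). The gripper opens to 85 mm and grips with 20 to 120 N. Pads are 22 mm wide; open, the fingers measure 114 mm over their backs; the gripper's body (76 mm by 85 mm) begins 54 mm behind the grasp point. The pads swing forward as they close: fully open they stand 13 mm farther back than shut.
Start: joints at [1.053, 0.477, 0.022, 1.555, -0.011, 1.109, -0.083], TCP at [0.269, -0.619, 0.231] pointing down, gripper open.
Joint ranges: [-2.96, 2.96], [-0.34, 2.1], [-1.41, 1.46], [0.24, 2.44], [-1.37, 4.51], [0.17, 1.92], [-2.96, 2.96]. Speed limits (rad/s): [2.39, 2.39, 3.14, 3.14, 3.14, 3.14, 3.14].

## Interface

Orientations are given as a unit quaternion [w, x, y, z].
In Python, from station import bot gives the robot as it stands. The module is installed in compiled form; this text tells all that it offers.
- The arm moves only by the shell command python3 -m crank 'ROWS' [FORCE]. ROWS is JSON, a list of rows, each an object with "linear": the shift along the tool's x, y, z in m, a list of three; "dr": the turn, a rotation vector about the tool's x, y, z in degrees, a list of three; "hand": the gripper command: -1 is shut, 1 is fully open, values between are in proportion. A call has 1 to 10 rows; each row is the pose to reach, as a shift and turn from the pose commanded when the call began, along the tool's axes at that moment; what a row does not reach only later rows make up. A row lasts 1/12 s, in which the tool goes at most 41.7 mm and 7.16 degrees, less where a joint would pass 70% of its speed; a pose out of reach is approached as far as the arm can. A call with a gripper value outside its range is refused whole. The fingers move at their own pace and stop on an object; FORCE is the grip in N (left out, the last holds). Time passes only in rows, so rows that repeat a pose let the fingers close. It gives the time, the measured TCP pose, the force and the opening at its end, in the units of the state.
- bot.get_obs(): the state, without advancing time (a new reading comes with each control period).
- bot.read_camera(name): name is "scene" or "top" or "wrist"; returns the picture (420x560x3 uint8, blue, green, red); there is no depth.
- bot.camera_params(name): a dict with "K" (3x3 intrinsics, pixels), "R" (3x3) and "t" (3): a world point X has camera coordinates R X + t; the wrist camera has in their place "hand_eye" (4x4, takes a point from camera to tool coordinates, whose origin is the TCP and whose axes are the tool frame's). Camera axes: x right, y down, z forward; pixel columns grow to the right and rows downward; lengths in m; the calibration is good to about 2 mm. A picture is of the moment at which its call begins: read the wrist's pose just before it. camera_params takes no time and is no camera call.
- bot.hand_in(): hands the job in, once; it reports no verdict.
Trained networks look in the newest picture that a camera, given by its name, has taken for a name from the list of things; names that differ only in an ending like _2 or _b are one class to them, and where a whole thing is asked for, a point or a joint stands for the part that bears it (a point fixed in the world has none). Each returns a list of dicts, best first, with "score" (0 to 1); they miss things now and then, are a little off and sometimes report something else, mostly with a low value. They report only what shows in the picture. A call takes as long as a camera call. They do not tell look-alikes from the thing itself.
- bot.search_frame(camera, target): "extent" ([left, top, right, bottom] in pixels, round what is visible of it).
- bot.cut_out(camera, target): "pixels" (420x560 bool, what is visible of it) and "extent" ([left, top, right, bottom] in pixels, round what is visible of it).
- bot.place_of(camera, target): "xy" ([column, row] in pixels: a listed point, or the origin of a listed thing).
The state is a dict: "t": time; "q": joint angles; "joint_vel": joint speeds; "joint_torque": joint torques, N m; "eef_pos": TCP position; "tool_rot": TCP orientation; "contact_force": force on the tool from outside, world axes, zero at the start; "torque": the same for the moment, N m; "gripper_width": opening from 0.0 (shut) to 1.0 (fully open).
Only numpy, scipy, OpenCV 4.12 (cv2) and the standard library are available. Lean on these libraries where they do the work, as an engineer would, in place of code of your own. Each camera call takes 0.05 s, during which the arm holds its last target. There are 200 camera calls.

## Working session

There is one attempt and no reset: what is moved stays moved. The work goes in short steps, Python scripts to look and compute and a shell command to move; the robot and the scene stay as the last step left them, time stands still between calls to the robot, and variables do not carry over. Pictures are saved under pics/ and viewed, about 12 in all and at most 16, crops included, and the job is handed in when it is done.

```bash
mkdir -p pics; cat > h.py <<'E'
import numpy as np, cv2
from station import bot
from scipy.spatial.transform import Rotation as Ro
def rot(s):
    w,x,y,z=s["tool_rot"]; return Ro.from_quat([x,y,z,w]).as_matrix()
def cam(name):
    p=bot.camera_params(name); K=np.array(p["K"])
    if name=="wrist":
        s=bot.get_obs(); T=np.eye(4);T[:3,:3]=rot(s);T[:3,3]=s["eef_pos"]
        C=T@np.array(p["hand_eye"]); R=C[:3,:3].T; t=-R@C[:3,3]
    else: R,t=np.array(p["R"]),np.array(p["t"])
    return K,R,t.reshape(3)
def proj(c,X):
    K,R,t=c; q=(np.atleast_2d(X)@R.T+t)@K.T; return q[:,:2]/q[:,2:]
def plane(c,uv,z):
    K,R,t=c; d=R.T@np.linalg.inv(K)@np.array([uv[0],uv[1],1.]); o=-R.T@t
    return o+d*(z-o[2])/d[2]
def snap(name,f):
    c=cam(name); im=bot.read_camera(name); cv2.imwrite("pics/"+f,im); return c,im
def st():
    s=bot.get_obs(); R=rot(s); print("t",s["t"],"p",np.round(s["eef_pos"],4),"F",np.round(s["contact_force"],1),"w",s["gripper_width"]); print(np.round(R,3)); return s,R
E
python3 - <<'E'
from h import *
st()
cs=[]
for n in("scene","top"):
    c,im=snap(n,n+"0.png"); print(n,"pos",-c[1].T@c[2])
    for k in["timer","dropper_bottle","brown_bottle","tall_bottle","white_bottle_mid","white_bottle_small","timer_holder","dropper_holder","brown_holder","tall_holder"]:
        z=.002 if "holder" in k else 0
        for d in bot.place_of(n,k)[:3]: print(k,np.round(d["score"],2),np.round(d["xy"]),np.round(plane(c,d["xy"],z),3))
a=[cv2.imread("pics/%s0.png"%n) for n in("scene","top")]
E
```

```text
t 0.0 p [ 0.2687 -0.6186  0.2303] F [-0.1 -0.5 -0.3] w 1.0003691726363817
[[-0.917 -0.001  0.398]
 [-0.398  0.002 -0.917]
 [ 0.    -1.    -0.002]]
scene pos [-0.39075153 -0.90976796  0.59741495]
timer 0.72 [305. 222.] [ 0.552 -0.177  0.   ]
dropper_bottle 0.73 [338. 233.] [ 0.555 -0.293  0.   ]
brown_bottle 0.76 [402. 259.] [ 0.536 -0.495  0.   ]
brown_bottle 0.71 [359. 264.] [ 0.452 -0.423  0.   ]
tall_bottle 0.86 [314. 253.] [ 0.428 -0.305  0.   ]
tall_bottle 0.24 [359. 263.] [ 0.454 -0.422  0.   ]
white_bottle_mid 0.64 [278. 234.] [ 0.448 -0.164  0.   ]
white_bottle_small 0.62 [379. 246.] [ 0.56  -0.417  0.   ]
timer_holder 0.6 [226. 217.] [0.432 0.029 0.002]
dropper_holder 0.66 [197. 202.] [0.449 0.182 0.002]
dropper_holder 0.55 [222. 217.] [0.425 0.036 0.002]
brown_holder 0.94 [244. 205.] [0.527 0.046 0.002]
tall_holder 0.67 [217. 195.] [0.528 0.173 0.002]
tall_holder 0.52 [305. 220.] [ 0.557 -0.175  0.002]
top pos [ 0.33090739 -0.13444695  0.97614489]
timer 0.6 [302. 195.] [ 0.569 -0.168  0.   ]
dropper_bottle 0.61 [351. 198.] [ 0.575 -0.296  0.   ]
brown_bottle 0.74 [392. 251.] [ 0.449 -0.413  0.   ]
brown_bottle 0.73 [423. 220.] [ 0.539 -0.487  0.   ]
brown_bottle 0.57 [302. 191.] [ 0.58  -0.164  0.   ]
tall_bottle 0.71 [348. 254.] [ 0.429 -0.301  0.   ]
tall_bottle 0.41 [214. 232.] [0.441 0.049 0.   ]
white_bottle_mid 0.94 [300. 243.] [ 0.442 -0.175  0.   ]
white_bottle_small 0.75 [392. 207.] [ 0.565 -0.404  0.   ]
timer_holder 0.95 [215. 233.] [0.441 0.045 0.002]
timer_holder 0.38 [394. 255.] [ 0.439 -0.417  0.002]
dropper_holder 0.91 [169. 227.] [0.44  0.166 0.002]
brown_holder 0.69 [220. 202.] [0.521 0.046 0.002]
tall_holder 0.69 [173. 196.] [0.524 0.172 0.002]
```

View pics/scene0.png

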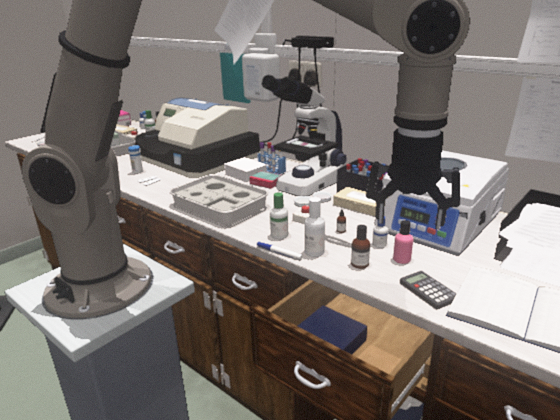

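View pics/top0.png

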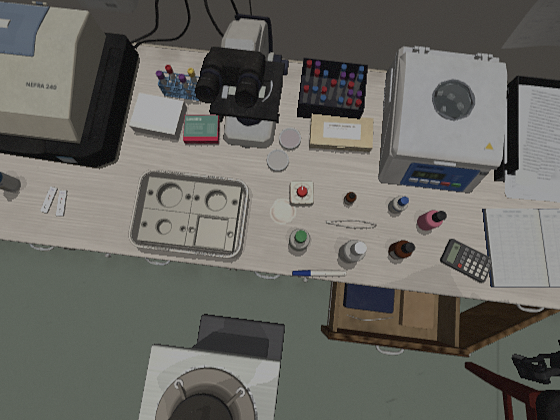

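The scene shows the timer with a red knob at top (302,192), dropper (350,198), brown (402,248), pink look-alike (432,219) and tall all-white (352,251). The tray recesses in the top view are tall (171,194), brown (215,200), dropper (164,227) and timer (212,232). These match the networks. I'll move over the timer and square the tool.

```bash
python3 -m crank '[{"linear":[-0.455,-0.02,-0.293],"dr":[0,7,0],"hand":1},{"linear":[-0.455,-0.02,-0.293],"dr":[0,14,0],"hand":1},{"linear":[-0.455,-0.02,-0.293],"dr":[0,20,0],"hand":1},{"linear":[-0.455,-0.02,-0.293],"dr":[0,23.5,0],"hand":1},{"linear":[-0.455,-0.02,-0.293],"dr":[0,23.5,0],"hand":1},{"linear":[-0.455,-0.02,-0.293],"dr":[0,23.5,0],"hand":1},{"linear":[-0.455,-0.02,-0.293],"dr":[0,23.5,0],"hand":1},{"linear":[-0.455,-0.02,-0.293],"dr":[0,23.5,0],"hand":1},{"linear":[-0.455,-0.02,-0.293],"dr":[0,23.5,0],"hand":1},{"linear":[-0.455,-0.02,-0.293],"dr":[0,23.5,0],"hand":1}]'
python3 -c "
from h import *
st(); print(np.round(bot.camera_params('wrist')['hand_eye'],3), bot.camera_params('wrist')['K'])"
```

```text
t: 1.93
eef_pos: [0.5011, -0.2711, 0.2471]
tool_rot: [-0.0, -0.0, -0.707, 0.707]
contact_force: [1.1, -1.2, -0.0]
gripper_width: 0.996
t 1.9333 p [ 0.5011 -0.2711  0.2471] F [ 1.1 -1.2 -0. ] w 0.9955262188806178
[[-1.     0.001 -0.   ]
 [ 0.    -0.    -1.   ]
 [-0.001 -1.     0.   ]]
[[ 0.001  0.952  0.306 -0.078]
 [-0.001 -0.306  0.952 -0.143]
 [ 1.    -0.001  0.001 -0.001]
 [ 0.     0.     0.     1.   ]] [[325.30712153   0.         280.04401521]
 [  0.         325.30712153 204.62644986]
 [  0.           0.           1.        ]]
```

```bash
python3 - <<'E'
from h import *
c,im=snap("wrist","w1.png"); o=im.copy()
for k,z in[("timer",.039),("dropper_bottle",.069),("brown_bottle",.105),("tall_bottle",.15),("white_bottle_mid",.125),("white_bottle_small",.082)]:
    for d in bot.place_of("wrist",k)[:2]:
        p=plane(c,d["xy"],0); print(k,round(d["score"],2),np.round(d["xy"]),np.round(p,4))
        if d["score"]>.5:
            p[2]=z; cv2.circle(o,tuple(int(v) for v in proj(c,p)[0]),3,(0,255,0),1)
            cv2.circle(o,tuple(int(v) for v in d["xy"]),3,(255,0,255),1)
cv2.imwrite("pics/w1o.png",o)
E
```

```text
timer 0.76 [187. 105.] [ 0.5743 -0.1643  0.    ]
dropper_bottle 0.78 [295. 108.] [ 0.5714 -0.2885  0.    ]
dropper_bottle 0.36 [ 25. 218.] [0.4367 0.0545 0.    ]
brown_bottle 0.95 [398. 207.] [ 0.4508 -0.4195  0.    ]
brown_bottle 0.57 [467. 135.] [ 0.5404 -0.4918  0.    ]
tall_bottle 0.93 [300. 221.] [ 0.4322 -0.2967  0.    ]
tall_bottle 0.6 [399. 207.] [ 0.4509 -0.4215  0.    ]
white_bottle_mid 0.9 [198. 212.] [ 0.4442 -0.167   0.    ]
white_bottle_small 0.91 [399. 109.] [ 0.5694 -0.4083  0.    ]
```

View pics/w1o.png

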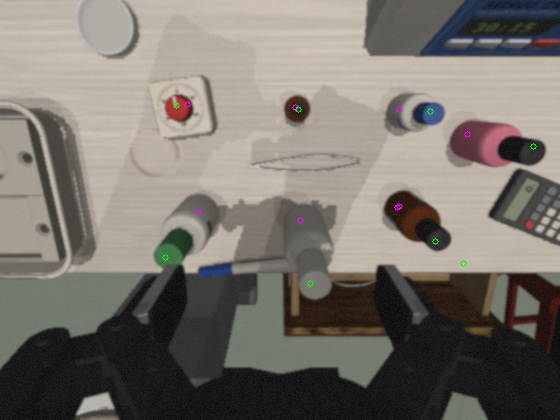

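The green cap is at (172,247), the tall white cap at (315,282), the brown cap at (433,239), the dropper at (298,107), and the timer knob at (179,107) with its body turned a few degrees. The tall bottle's cap shows about 5 px right of the prediction, so I'll refine it later. Next is the timer, up close.

```bash
python3 -m crank '[{"linear":[-0.035,0.04,-0.054],"dr":[0,0,0],"hand":0.6},{"linear":[-0.071,0.097,-0.108],"dr":[0,0,0],"hand":0.3},{"linear":[-0.071,0.097,-0.108],"dr":[0,0,0],"hand":0.3},{"linear":[-0.071,0.097,-0.108],"dr":[0,0,0],"hand":0.3},{"linear":[-0.071,0.097,-0.108],"dr":[0,0,0],"hand":0.3},{"linear":[-0.071,0.097,-0.108],"dr":[0,0,0],"hand":0.3},{"linear":[-0.071,0.097,-0.108],"dr":[0,0,0],"hand":0.3}]'
python3 - <<'E'
from h import *
c,im=snap("wrist","w2.png"); o=im.copy()
hsv=cv2.cvtColor(im,cv2.COLOR_BGR2HSV)
red=(((hsv[...,0]<10)|(hsv[...,0]>170))&(hsv[...,1]>150)&(hsv[...,2]>60)).astype(np.uint8)
n,l,s,ce=cv2.connectedComponentsWithStats(red); i=1+s[1:,4].argmax(); print("knob",s[i],ce[i],plane(c,ce[i],.039))
d=bot.cut_out("wrist","timer")[0]; m=d["pixels"].astype(np.uint8); print(d["score"],d["extent"])
h,_=cv2.findContours(m,0,2); h=max(h,key=cv2.contourArea)
b=cv2.boxPoints(cv2.minAreaRect(h)); P=np.array([plane(c,q,.024) for q in b]); print(b,np.round(P,4),P.mean(0))
for k in range(4):
    e=P[(k+1)%4]-P[k]; print(np.linalg.norm(e),np.degrees(np.arctan2(e[1],e[0])))
cv2.polylines(o,[b.astype(int)],True,(0,255,0),1); cv2.imwrite("pics/w2o.png",o)
E
```

```text
t: 2.87
eef_pos: [0.5707, -0.167, 0.1498]
tool_rot: [0.001, -0.001, -0.707, 0.707]
contact_force: [-0.6, -0.3, -0.1]
gripper_width: 0.65
knob [261 181  30  32 670] [275.84328358 197.05522388] [ 0.57389985 -0.1633596   0.039     ]
0.93 [239.3, 149.9, 313.9, 227.9]
[[235.2616  157.09229]
 [306.7693  148.15384]
 [316.0462  222.36923]
 [244.53851 231.30768]] [[ 0.6041 -0.1298  0.024 ]
 [ 0.6113 -0.1889  0.024 ]
 [ 0.546  -0.1985  0.024 ]
 [ 0.5377 -0.135   0.024 ]] [ 0.57477098 -0.16306476  0.024     ]
0.05952346270284179 -83.09468999719644
0.06597938695770864 -171.61177044261007
0.06400945803185862 97.41556014374021
0.06658521236625146 4.515919409370038
```

View pics/w2o.png

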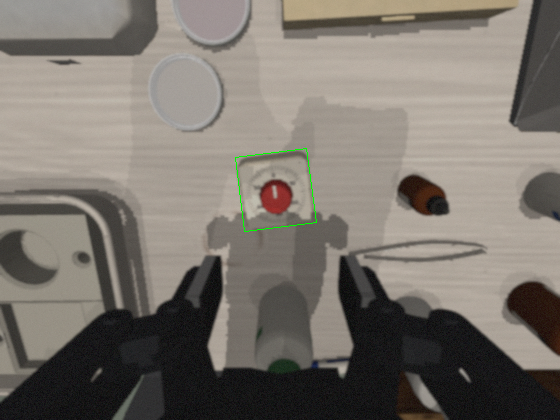

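```bash
python3 -c "
from h import *
st()"
```

```text
t 2.9667 p [ 0.571  -0.1676  0.1507] F [ 0.1 -0.6  0.3] w 0.6480034702837658
[[-1.     0.001 -0.004]
 [ 0.004 -0.001 -1.   ]
 [-0.001 -1.     0.001]]
```

```bash
python3 -m crank '[{"linear":[-0.003,0.03,-0.0045],"dr":[0,0,0],"hand":0.6},{"linear":[-0.003,0.07,-0.0045],"dr":[0,0,0],"hand":0.6},{"linear":[-0.003,0.1,-0.0045],"dr":[0,0,0],"hand":0.6},{"linear":[-0.003,0.115,-0.0045],"dr":[0,0,0],"hand":0.6},{"linear":[-0.003,0.123,-0.0045],"dr":[0,0,0],"hand":0.6},{"linear":[-0.003,0.125,-0.0045],"dr":[0,0,0],"hand":0.6},{"linear":[-0.003,0.125,-0.0045],"dr":[0,0,0],"hand":0.6}]' 35
python3 - <<'E'
from h import *
st()
c,im=snap("top","t2.png"); c2,im2=snap("scene","s2.png")
cv2.imwrite("pics/t2c.png",cv2.resize(im2[170:270,200:420],None,fx=3,fy=3))
E
```

```text
t: 3.55
eef_pos: [0.5747, -0.1615, 0.0255]
tool_rot: [0.0, -0.001, -0.707, 0.707]
contact_force: [0.1, -0.4, 0.4]
gripper_width: 0.801
t 3.55 p [ 0.5747 -0.1615  0.0255] F [ 0.1 -0.4  0.4] w 0.801443674205905
[[-1.     0.001 -0.002]
 [ 0.002 -0.001 -1.   ]
 [-0.001 -1.     0.001]]
```

View pics/t2c.png

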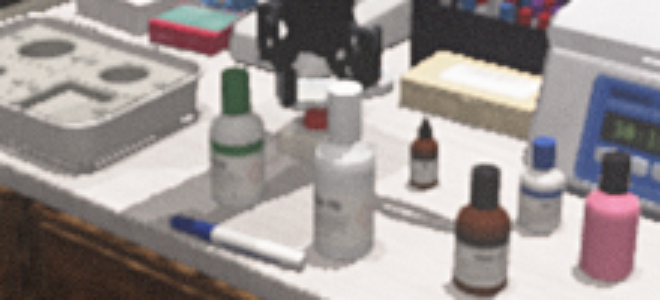

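The crop shows the gripper over the red knob at (318,118). The hand scale runs from -1 to 1, so a command of 0.6 gives an opening of 0.8. I'll close, then lift.

```bash
python3 -m crank '[{"linear":[0,0,0],"dr":[0,0,0],"hand":-1},{"linear":[0,0,0],"dr":[0,0,0],"hand":-1},{"linear":[0,0,0],"dr":[0,0,0],"hand":-1},{"linear":[0,0,0],"dr":[0,0,0],"hand":-1},{"linear":[0,0,0],"dr":[0,0,0],"hand":-1},{"linear":[0,0,0],"dr":[0,0,0],"hand":-1},{"linear":[0,0,0],"dr":[0,0,0],"hand":-1},{"linear":[0,0,0],"dr":[0,0,0],"hand":-1}]' 40
python3 -m crank '[{"linear":[0,-0.01,0],"dr":[0,0,0],"hand":-1},{"linear":[0,-0.04,0],"dr":[0,0,0],"hand":-1},{"linear":[0,-0.08,0],"dr":[0,0,0],"hand":-1},{"linear":[0,-0.12,0],"dr":[0,0,0],"hand":-1},{"linear":[0,-0.16,0],"dr":[0,0,0],"hand":-1},{"linear":[0,-0.18,0],"dr":[0,0,0],"hand":-1},{"linear":[0,-0.18,0],"dr":[0,0,0],"hand":-1}]'
```

```text
t: 4.32
eef_pos: [0.5749, -0.1606, 0.0257]
tool_rot: [-0.0, -0.001, -0.707, 0.707]
contact_force: [-1.2, 0.7, 5.9]
gripper_width: 0.327
t: 4.9
eef_pos: [0.5774, -0.161, 0.2114]
tool_rot: [-0.003, -0.004, -0.706, 0.708]
contact_force: [0.5, -0.2, -1.3]
gripper_width: 0.327
```

```bash
python3 -m crank '[{"linear":[0.03,0,-0.04],"dr":[0,0,0],"hand":-1},{"linear":[0.06,0,-0.08],"dr":[0,0,0],"hand":-1},{"linear":[0.095,0,-0.12],"dr":[0,0,0],"hand":-1},{"linear":[0.095,0,-0.14],"dr":[0,0,0],"hand":-1},{"linear":[0.095,0,-0.14],"dr":[0,0,0],"hand":-1},{"linear":[0.095,0,-0.14],"dr":[0,0,0],"hand":-1}]'
python3 - <<'E'
from h import *
st()
c,im=snap("wrist","w3.png"); o=im.copy()
for k in["timer_holder","dropper_holder","brown_holder","tall_holder"]:
    for d in bot.place_of("wrist",k)[:2]: print(k,round(d["score"],2),np.round(d["xy"]),np.round(plane(c,d["xy"],.002),4))
cv2.imwrite("pics/w3b.png",cv2.resize(im[:, :380],None,fx=1.4,fy=1.4,interpolation=cv2.INTER_CUBIC))
E
```

```text
t: 5.4
eef_pos: [0.4778, -0.0177, 0.2046]
tool_rot: [0.002, -0.002, 0.707, -0.707]
contact_force: [1.0, -1.2, -0.9]
gripper_width: 0.326
t 5.4 p [ 0.4778 -0.0177  0.2046] F [ 1.  -1.2 -0.9] w 0.32554428748393716
[[-1.    -0.001  0.005]
 [-0.005  0.    -1.   ]
 [ 0.001 -1.    -0.   ]]
timer_holder 0.78 [219. 208.] [0.4402 0.051  0.002 ]
timer_holder 0.41 [413. 204.] [ 0.4467 -0.1653  0.002 ]
dropper_holder 0.74 [112. 210.] [0.4375 0.1708 0.002 ]
brown_holder 0.75 [214. 137.] [0.5186 0.0522 0.002 ]
tall_holder 0.83 [101. 137.] [0.5179 0.1705 0.002 ]
```

View pics/w3b.png

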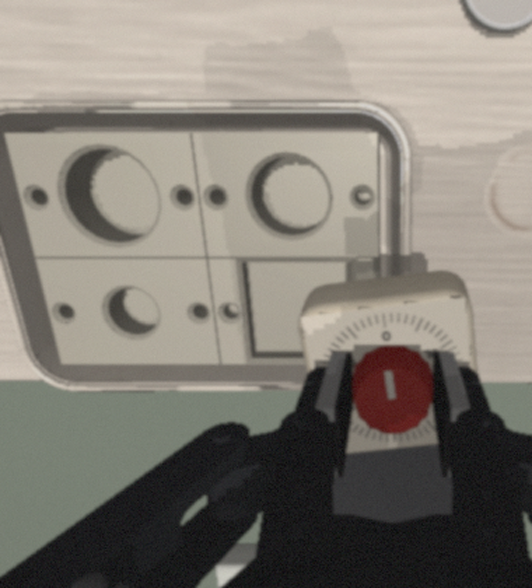

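```bash
python3 - <<'E'
from h import *
c=cam("wrist")
pt={k:plane(c,np.array(v)/1.4,.042) for k,v in dict(tL=(37,195),tR=(184,196),bL=(217,196),bR=(364,196),dL=(65,311),dR=(200,311),mL=(231,311),s0=(192,133),s1=(220,365),h0=(38,258),h1=(380,258)).items()}
for k,v in pt.items(): print(k,np.round(v,4))
for a,b in("tL tR","bL bR","dL dR","s0 s1","h0 h1"): pass
for a,b in[("tL","tR"),("bL","bR"),("dL","dR"),("s0","s1"),("h0","h1")]:
    e=pt[b]-pt[a]; print(a,b,"mid",np.round((pt[a]+pt[b])/2,4),np.linalg.norm(e),np.degrees(np.arctan2(e[1],e[0])))
# timer yaw check from top edge + knob
print(proj(c,[bot.get_obs()["eef_pos"]]))
E
```

```text
tL [0.5242 0.2131 0.042 ]
tR [0.5232 0.116  0.042 ]
bL [0.5232 0.0942 0.042 ]
bR [ 0.5228 -0.0031  0.042 ]
dL [0.4422 0.2129 0.042 ]
dR [0.4419 0.1162 0.042 ]
mL [0.4418 0.094  0.042 ]
s0 [0.5627 0.1053 0.042 ]
s1 [0.3988 0.107  0.042 ]
h0 [0.4814 0.2228 0.042 ]
h1 [ 0.4805 -0.0132  0.042 ]Traceback (most recent call last):
  File "<stdin>", line 5, in <module>
ValueError: too many values to unpack (expected 2)
```

```bash
python3 -m crank '[{"linear":[0.02,0,-0.035],"dr":[0,3.5,0],"hand":-1},{"linear":[0.035,0,-0.063],"dr":[0,7,0],"hand":-1},{"linear":[0.035,0.03,-0.063],"dr":[0,7,0],"hand":-1},{"linear":[0.035,0.06,-0.063],"dr":[0,7,0],"hand":-1},{"linear":[0.035,0.09,-0.063],"dr":[0,7,0],"hand":-1},{"linear":[0.035,0.1,-0.063],"dr":[0,7,0],"hand":-1},{"linear":[0.035,0.1,-0.063],"dr":[0,7,0],"hand":-1},{"linear":[0.035,0.1,-0.063],"dr":[0,7,0],"hand":-1}]'
python3 - <<'E'
from h import *
st()
c,im=snap("wrist","w4.png"); st()
cv2.imwrite("pics/w4b.png",im[120:400,80:480])
E
```

```text
t: 6.32
eef_pos: [0.4448, 0.0422, 0.1049]
tool_rot: [0.044, -0.043, -0.706, 0.706]
contact_force: [0.2, -0.9, -0.7]
gripper_width: 0.327
t 6.3167 p [0.4448 0.0422 0.1049] F [ 0.2 -0.9 -0.7] w 0.32714891310175787
[[-0.992 -0.001 -0.123]
 [ 0.123 -0.    -0.992]
 [ 0.001 -1.     0.   ]]
t 6.3667 p [0.4455 0.0424 0.1057] F [ 0.6 -0.7  0.2] w 0.3208902751170309
[[-0.992  0.001 -0.123]
 [ 0.123  0.    -0.992]
 [-0.001 -1.    -0.   ]]
```

View pics/w4b.png

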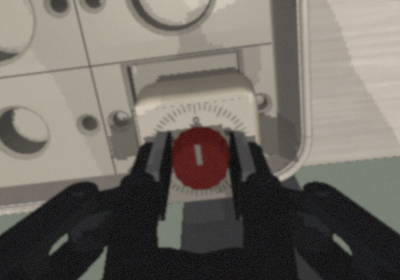

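```bash
python3 - <<'E'
from h import *
im=cv2.imread("pics/w4.png")
cv2.imwrite("pics/w4c.png",cv2.resize(im[170:310,200:350],None,fx=4,fy=4,interpolation=cv2.INTER_CUBIC))
E
```

```text
(no output)
```

View pics/w4c.png

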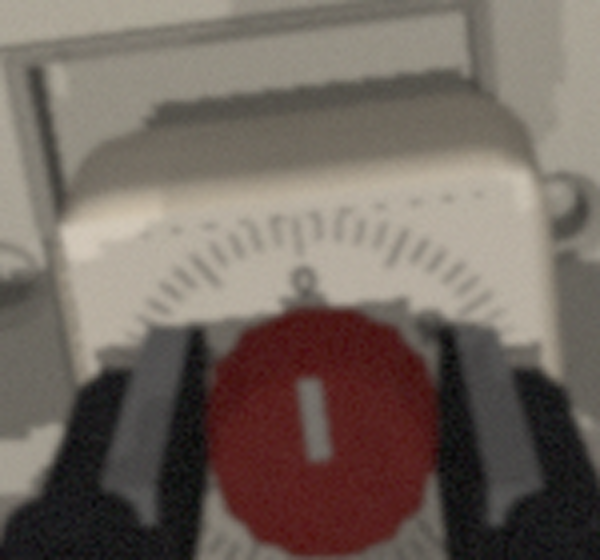

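Timer and recess edges run parallel (slopes -7.3° and -5.6° in the crop). I'll lower it slowly.

```bash
python3 -m crank '[{"linear":[0.003,0,-0.003],"dr":[0,0,0],"hand":-1},{"linear":[0.003,0.01,-0.003],"dr":[0,0,0],"hand":-1},{"linear":[0.003,0.02,-0.003],"dr":[0,0,0],"hand":-1},{"linear":[0.003,0.028,-0.003],"dr":[0,0,0],"hand":-1},{"linear":[0.003,0.034,-0.003],"dr":[0,0,0],"hand":-1},{"linear":[0.003,0.039,-0.003],"dr":[0,0,0],"hand":-1},{"linear":[0.003,0.043,-0.003],"dr":[0,0,0],"hand":-1},{"linear":[0.003,0.047,-0.003],"dr":[0,0,0],"hand":-1},{"linear":[0.003,0.05,-0.003],"dr":[0,0,0],"hand":-1},{"linear":[0.003,0.05,-0.003],"dr":[0,0,0],"hand":-1}]'
```

```text
t: 7.2
eef_pos: [0.4415, 0.0459, 0.0541]
tool_rot: [0.044, -0.043, -0.706, 0.706]
contact_force: [-0.6, 0.7, -1.3]
gripper_width: 0.328
```

```bash
python3 -m crank '[{"linear":[0,0.001,0],"dr":[0,0,0],"hand":-1},{"linear":[0,0.002,0],"dr":[0,0,0],"hand":-1},{"linear":[0,0.002,0],"dr":[0,0,0],"hand":-1}]'
python3 -m crank '[{"linear":[0,0,0],"dr":[0,0,0],"hand":-0.1},{"linear":[0,0,0],"dr":[0,0,0],"hand":0.2},{"linear":[0,0,0],"dr":[0,0,0],"hand":0.2},{"linear":[0,0,0],"dr":[0,0,0],"hand":0.2},{"linear":[0,-0.02,0],"dr":[0,0,0],"hand":0.2},{"linear":[0,-0.05,0],"dr":[0,0,0],"hand":0.2},{"linear":[0,-0.09,0],"dr":[0,0,0],"hand":0.2},{"linear":[0,-0.12,0],"dr":[0,0,0],"hand":0.2},{"linear":[0,-0.12,0],"dr":[0,0,0],"hand":0.2}]'
python3 - <<'E'
from h import *
st(); c,im=snap("wrist","w5.png"); st()
cv2.imwrite("pics/w5b.png",cv2.resize(im[120:360,80:400],None,fx=2,fy=2))
E
```

```text
t: 7.45
eef_pos: [0.4419, 0.046, 0.0536]
tool_rot: [0.043, -0.043, -0.706, 0.706]
contact_force: [-4.2, -0.7, 10.9]
gripper_width: 0.328
t: 8.2
eef_pos: [0.4453, 0.0468, 0.1782]
tool_rot: [-0.04, 0.047, 0.707, -0.705]
contact_force: [0.2, -0.2, 0.8]
gripper_width: 0.604
t 8.2 p [0.4453 0.0468 0.1782] F [ 0.2 -0.2  0.8] w 0.6037294353056296
[[-0.992  0.01  -0.122]
 [ 0.123  0.002 -0.992]
 [-0.01  -1.    -0.003]]
t 8.25 p [0.444  0.0464 0.1757] F [-0.2  0.  -1.5] w 0.5975522381150996
[[-0.992  0.007 -0.123]
 [ 0.123  0.001 -0.992]
 [-0.007 -1.    -0.002]]
```

View pics/w5b.png

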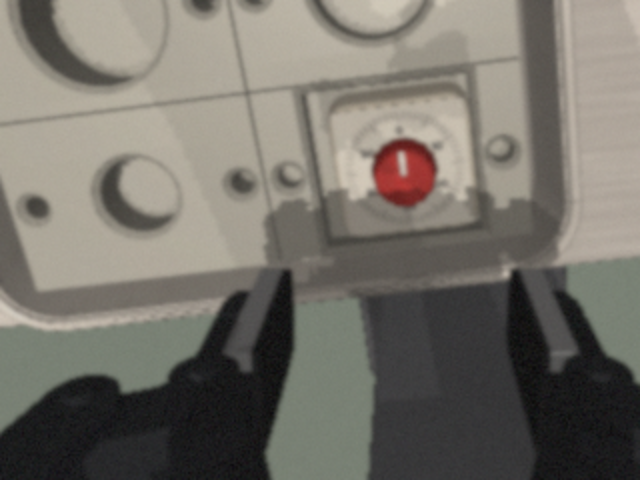

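The timer sits square and down in its recess, red knob at (405,172). Next is the dropper bottle.

```bash
python3 -m crank '[{"linear":[-0.1685,0,0.3186],"dr":[0,-4,0],"hand":0.2},{"linear":[-0.1685,0,0.3186],"dr":[0,-7,0],"hand":0.2},{"linear":[-0.1685,0,0.3186],"dr":[0,-7,0],"hand":0.2},{"linear":[-0.1685,0,0.3186],"dr":[0,-7,0],"hand":0.2},{"linear":[-0.1685,0,0.3186],"dr":[0,-7,0],"hand":0.2},{"linear":[-0.1685,0,0.3186],"dr":[0,-7,0],"hand":0.2},{"linear":[-0.1685,0,0.3186],"dr":[0,-7,0],"hand":0.2},{"linear":[-0.1685,0,0.3186],"dr":[0,-7,0],"hand":0.2},{"linear":[-0.1685,0,0.3186],"dr":[0,-7,0],"hand":0.2},{"linear":[-0.1685,0,0.3186],"dr":[0,-7,0],"hand":0.2}]'
python3 -m crank '[{"linear":[0,0,0],"dr":[0,0,0],"hand":0.2},{"linear":[0,0,0],"dr":[0,0,0],"hand":0.2}]'
python3 - <<'E'
from h import *
c,im=snap("wrist","w6.png"); o=im.copy(); s,R=st()
for d in bot.place_of("wrist","dropper_bottle")[:2]: print(d["score"],d["xy"],plane(c,d["xy"],0))
d=bot.cut_out("wrist","dropper_bottle")[0]; print(d["extent"])
for z,r in((0,.0135),(.052,.0135),(.069,.005)):
    a=np.linspace(0,6.28,30); p=plane(c,bot.place_of("wrist","dropper_bottle")[0]["xy"],0)
    X=np.c_[p[0]+r*np.cos(a),p[1]+r*np.sin(a),0*a+z]; cv2.polylines(o,[proj(c,X).astype(int)],True,(0,255,0),1)
x,y=map(int,d["extent"][:2]); cv2.imwrite("pics/w6b.png",cv2.resize(o[max(0,y-60):y+140,x-90:x+150],None,fx=3,fy=3))
E
```

```text
t: 9.08
eef_pos: [0.5694, -0.2983, 0.1708]
tool_rot: [0.003, -0.002, -0.706, 0.708]
contact_force: [-0.5, -1.2, 0.4]
gripper_width: 0.601
t: 9.25
eef_pos: [0.5693, -0.2895, 0.1711]
tool_rot: [-0.001, -0.001, 0.708, -0.707]
contact_force: [0.3, 0.7, -0.4]
gripper_width: 0.606
t 9.3 p [ 0.5695 -0.2889  0.1716] F [0.1 0.1 0.6] w 0.5972600868612324
[[-1.    -0.002  0.001]
 [-0.001  0.002 -1.   ]
 [ 0.002 -1.    -0.002]]
0.73 [280.7, 179.9] [ 0.57193271 -0.28952292  0.        ]
[268.2, 169.5, 293.9, 208.5]
```

View pics/w6b.png

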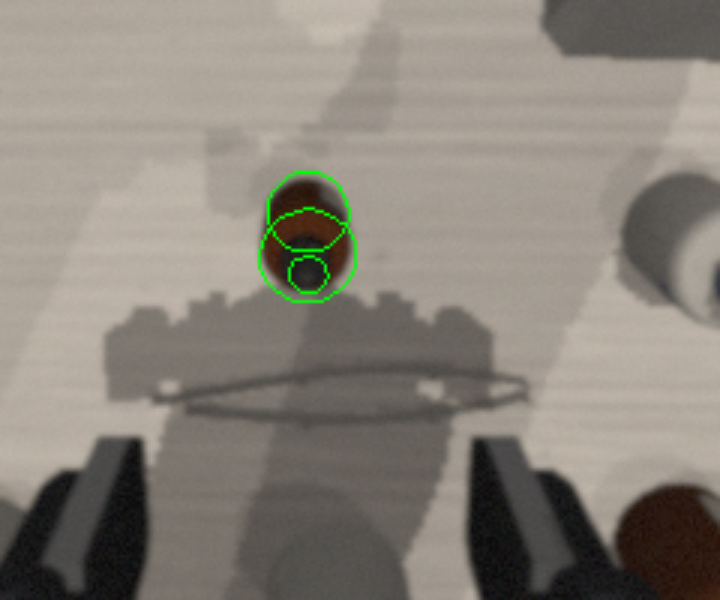

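The model outline fits the dropper bottle (teat at (310,268) in the crop), which puts it at about (0.572, -0.289). I'll descend and grip.

```bash
python3 -m crank '[{"linear":[-0.003,0.03,0],"dr":[0,0,0],"hand":0.2},{"linear":[-0.003,0.07,0],"dr":[0,0,0],"hand":0.2},{"linear":[-0.003,0.11,0],"dr":[0,0,0],"hand":0.2},{"linear":[-0.003,0.135,0],"dr":[0,0,0],"hand":0.2},{"linear":[-0.003,0.145,0],"dr":[0,0,0],"hand":0.2},{"linear":[-0.003,0.145,0],"dr":[0,0,0],"hand":0.2},{"linear":[-0.003,0.145,0],"dr":[0,0,0],"hand":0.2}]'
python3 -m crank '[{"linear":[0,0,0],"dr":[0,0,0],"hand":-1},{"linear":[0,0,0],"dr":[0,0,0],"hand":-1},{"linear":[0,0,0],"dr":[0,0,0],"hand":-1},{"linear":[0,0,0],"dr":[0,0,0],"hand":-1},{"linear":[0,0,0],"dr":[0,0,0],"hand":-1},{"linear":[0,0,0],"dr":[0,0,0],"hand":-1},{"linear":[0,0,0],"dr":[0,0,0],"hand":-1},{"linear":[0,0,0],"dr":[0,0,0],"hand":-1}]' 25
python3 -m crank '[{"linear":[0,-0.01,0],"dr":[0,0,0],"hand":-1},{"linear":[0,-0.04,0],"dr":[0,0,0],"hand":-1},{"linear":[0,-0.08,0],"dr":[0,0,0],"hand":-1},{"linear":[0,-0.12,0],"dr":[0,0,0],"hand":-1},{"linear":[0,-0.16,0],"dr":[0,0,0],"hand":-1},{"linear":[0,-0.18,0],"dr":[0,0,0],"hand":-1},{"linear":[0,-0.18,0],"dr":[0,0,0],"hand":-1}]'
```

```text
t: 10.13
eef_pos: [0.5737, -0.2909, 0.0286]
tool_rot: [-0.0, -0.0, -0.707, 0.707]
contact_force: [0.1, 0.5, 0.7]
gripper_width: 0.597
t: 10.8
eef_pos: [0.5747, -0.2914, 0.03]
tool_rot: [-0.001, -0.001, -0.707, 0.708]
contact_force: [-0.3, 0.6, 8.2]
gripper_width: 0.305
t: 11.38
eef_pos: [0.576, -0.2922, 0.2152]
tool_rot: [-0.003, -0.004, -0.706, 0.709]
contact_force: [0.3, 0.1, -0.1]
gripper_width: 0.307
```

```bash
python3 -m crank '[{"linear":[0.01,0,-0.034],"dr":[0,0,0],"hand":-1},{"linear":[0.1335,0,-0.457],"dr":[0,0,0],"hand":-1},{"linear":[0.1335,0,-0.457],"dr":[0,0,0],"hand":-1},{"linear":[0.1335,0,-0.457],"dr":[0,0,0],"hand":-1},{"linear":[0.1335,0,-0.457],"dr":[0,0,0],"hand":-1},{"linear":[0.1335,0,-0.457],"dr":[0,0,0],"hand":-1},{"linear":[0.1335,0,-0.457],"dr":[0,0,0],"hand":-1},{"linear":[0.1335,0,-0.457],"dr":[0,0,0],"hand":-1},{"linear":[0.1335,0,-0.457],"dr":[0,0,0],"hand":-1},{"linear":[0.1335,0,-0.457],"dr":[0,0,0],"hand":-1}]'
python3 -m crank '[{"linear":[0,0,0],"dr":[0,0,0],"hand":-1},{"linear":[0,0,0],"dr":[0,0,0],"hand":-1},{"linear":[0,0,0],"dr":[0,0,0],"hand":-1}]'
```

```text
t: 12.22
eef_pos: [0.4567, 0.1046, 0.208]
tool_rot: [0.0, -0.0, -0.707, 0.707]
contact_force: [1.3, -0.1, -0.1]
gripper_width: 0.302
t: 12.47
eef_pos: [0.4579, 0.1026, 0.2077]
tool_rot: [0.0, -0.0, -0.707, 0.707]
contact_force: [0.7, -0.9, -0.3]
gripper_width: 0.308
```

```bash
python3 -m crank '[{"linear":[0.008,0,-0.035],"dr":[0,0,0],"hand":-1},{"linear":[0.0155,0,-0.062],"dr":[0,0,0],"hand":-1},{"linear":[0.0155,0.04,-0.062],"dr":[0,0,0],"hand":-1},{"linear":[0.0155,0.075,-0.062],"dr":[0,0,0],"hand":-1},{"linear":[0.0155,0.093,-0.062],"dr":[0,0,0],"hand":-1},{"linear":[0.0155,0.093,-0.062],"dr":[0,0,0],"hand":-1},{"linear":[0.0155,0.093,-0.062],"dr":[0,0,0],"hand":-1}]'
python3 - <<'E'
from h import *
c,im=snap("wrist","w7.png"); st()
o=cv2.resize(im[100:340,120:440],None,fx=2.4,fy=2.4)
cv2.imwrite("pics/w7b.png",o)
E
```

```text
t: 13.05
eef_pos: [0.4426, 0.1635, 0.1142]
tool_rot: [0.002, -0.0, -0.707, 0.708]
contact_force: [0.1, 0.1, 1.0]
gripper_width: 0.308
t 13.1 p [0.4435 0.1642 0.1153] F [0.1 0.  0.2] w 0.3065028371440236
[[-1.     0.    -0.003]
 [ 0.003 -0.    -1.   ]
 [-0.    -1.     0.   ]]
```

View pics/w7b.png

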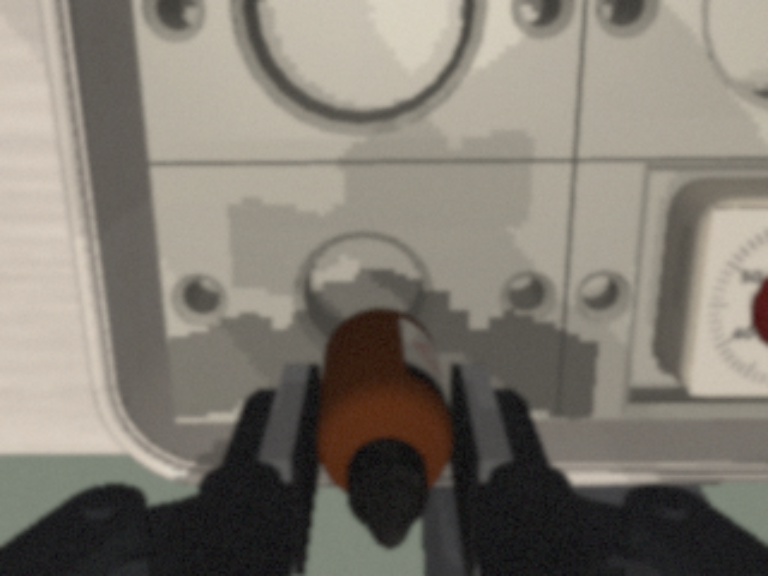

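```bash
python3 - <<'E'
from h import *
c=cam("wrist")
f=lambda u,v:np.array([u/2.4+120,v/2.4+100])
a,b=plane(c,f(202,294),.042),plane(c,f(527,291),.042);print(a,b,(a+b)/2,np.linalg.norm(a-b))
p=bot.get_obs()["eef_pos"]
for dx in(-.002,0): 
  for z in(-.03,.022,.039): print(dx,z,[(proj(c,[p[0]+dx,p[1]+dy,p[2]+z])[0]-[120,100])*2.4 for dy in(-.0135,0,.0135)])
E
```

```text
[0.43922242 0.21855881 0.042     ] [0.43982719 0.12233406 0.042     ] [0.4395248  0.17044644 0.042     ] 0.09622665301733377
-0.002 -0.03 [array([441.60584883, 348.19425978]), array([385.91691981, 348.38065687]), array([330.22812437, 348.56705351])]
-0.002 0.022 [array([462.26818867, 471.43357632]), array([386.85147434, 471.68580424]), array([311.43500499, 471.93803134])]
-0.002 0.039 [array([472.6143533 , 533.14266964]), array([387.31942951, 533.42782138]), array([302.02481909, 533.71297207])]
0 -0.03 [array([441.76585092, 340.62871353]), array([385.89635721, 340.81572409]), array([330.02699794, 341.00273421])]
0 0.022 [array([462.57595316, 461.71792143]), array([386.82770376, 461.971274  ]), array([311.07970152, 462.22462575])]
0 0.039 [array([473.01409898, 522.45509592]), array([387.29485788, 522.74168593]), array([301.57593328, 523.02827488])]
```

```bash
python3 - <<'E'
from h import *
import h
s={"tool_rot":None}
p=bot.camera_params("wrist");K=np.array(p["K"])
R0=np.array([[-.992,.008,-.122],[.123,.0015,-.992],[-.0085,-1,-.0025]]);T=np.eye(4);T[:3,:3]=R0;T[:3,3]=[.4447,.0466,.177]
C=T@np.array(p["hand_eye"]);R=C[:3,:3].T;c=(K,R,-R@C[:3,3])
f=lambda u,v:np.array([u/2+80,v/2+120])
print("knob",plane(c,f(405,172),.067))
for n,a,b in(("timer",(290,174),(502,149)),("dropper",(38,208),(242,182))):
    A,B=plane(c,f(*a),.042),plane(c,f(*b),.042); print(n,A,B,(A+B)/2,np.linalg.norm(A-B))
E
```

```text
knob [0.44082063 0.04510467 0.067     ]
timer [0.43830512 0.09743043 0.042     ] [0.4383059  0.00182546 0.042     ] [0.43830551 0.04962795 0.042     ] 0.09560496658350853
dropper [0.43627249 0.21485993 0.042     ] [0.43720969 0.11963017 0.042     ] [0.43674109 0.16724505 0.042     ] 0.09523437515993569
```

```bash
python3 -m crank '[{"linear":[0.0025,0,-0.0025],"dr":[0,0,0],"hand":-1},{"linear":[0.0025,0.02,-0.0025],"dr":[0,0,0],"hand":-1},{"linear":[0.0025,0.033,-0.0025],"dr":[0,0,0],"hand":-1},{"linear":[0.0025,0.038,-0.0025],"dr":[0,0,0],"hand":-1},{"linear":[0.0025,0.042,-0.0025],"dr":[0,0,0],"hand":-1},{"linear":[0.0025,0.045,-0.0025],"dr":[0,0,0],"hand":-1},{"linear":[0.0025,0.048,-0.0025],"dr":[0,0,0],"hand":-1},{"linear":[0.0025,0.048,-0.0025],"dr":[0,0,0],"hand":-1}]'
python3 - <<'E'
from h import *
c,im=snap("wrist","w8.png"); st()
cv2.imwrite("pics/w8b.png",cv2.resize(im[120:340,160:400],None,fx=2.5,fy=2.5))
E
```

```text
t: 13.77
eef_pos: [0.4404, 0.1678, 0.0669]
tool_rot: [0.0, 0.0, 0.707, -0.707]
contact_force: [1.3, 0.3, -1.1]
gripper_width: 0.306
t 13.8167 p [0.4404 0.1678 0.067 ] F [-0.1  0.2 -0.3] w 0.30180189615409425
[[-1.     0.001 -0.   ]
 [ 0.     0.    -1.   ]
 [-0.001 -1.    -0.   ]]
```

View pics/w8b.png

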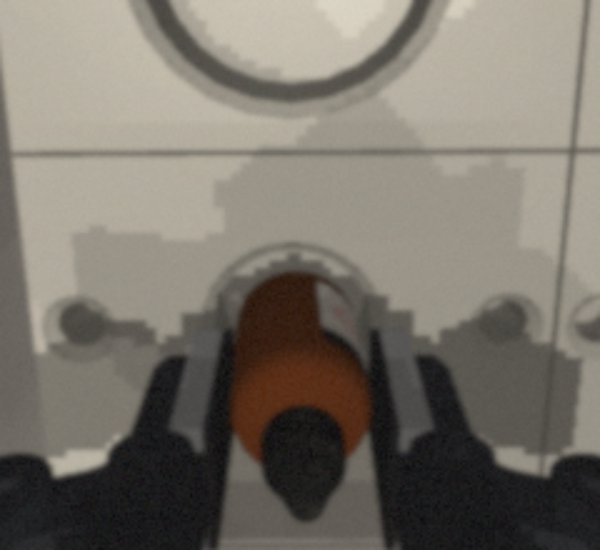

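The dropper's base is inside the recess with no contact. Base centre is at about column 296 and the end-hole midpoint at 292. I'll lower the rest and release.

```bash
python3 -m crank '[{"linear":[0,0.005,0],"dr":[0,0,0],"hand":-1},{"linear":[0,0.009,0],"dr":[0,0,0],"hand":-1},{"linear":[0,0.012,0],"dr":[0,0,0],"hand":-1},{"linear":[0,0.014,0],"dr":[0,0,0],"hand":-1},{"linear":[0,0.016,0],"dr":[0,0,0],"hand":-1},{"linear":[0,0.0175,0],"dr":[0,0,0],"hand":-1},{"linear":[0,0.0175,0],"dr":[0,0,0],"hand":-1}]'
```

```text
t: 14.4
eef_pos: [0.4404, 0.1682, 0.0495]
tool_rot: [0.0, 0.0, 0.707, -0.707]
contact_force: [-0.3, 0.7, 3.6]
gripper_width: 0.308
```

```bash
python3 -m crank '[{"linear":[0,0,0],"dr":[0,0,0],"hand":-0.2},{"linear":[0,0,0],"dr":[0,0,0],"hand":0.1},{"linear":[0,0,0],"dr":[0,0,0],"hand":0.1},{"linear":[0,0,0],"dr":[0,0,0],"hand":0.1},{"linear":[0,-0.02,0],"dr":[0,0,0],"hand":0.1},{"linear":[0,-0.05,0],"dr":[0,0,0],"hand":0.1},{"linear":[0,-0.09,0],"dr":[0,0,0],"hand":0.1},{"linear":[0,-0.13,0],"dr":[0,0,0],"hand":0.1},{"linear":[0,-0.17,0],"dr":[0,0,0],"hand":0.1},{"linear":[0,-0.17,0],"dr":[0,0,0],"hand":0.1}]'
python3 - <<'E'
from h import *
c,im=snap("wrist","w9.png"); st()
cv2.imwrite("pics/w9b.png",cv2.resize(im[100:300,120:460],None,fx=2.3,fy=2.3))
E
```

```text
t: 15.23
eef_pos: [0.4439, 0.1698, 0.2267]
tool_rot: [0.004, 0.004, 0.709, -0.705]
contact_force: [1.4, 0.4, -0.0]
gripper_width: 0.551
t 15.2833 p [0.4426 0.1689 0.2234] F [-0.8 -0.4 -1.3] w 0.5485096162803642
[[-1.     0.008 -0.001]
 [ 0.001  0.003 -1.   ]
 [-0.008 -1.    -0.003]]
```

View pics/w9b.png

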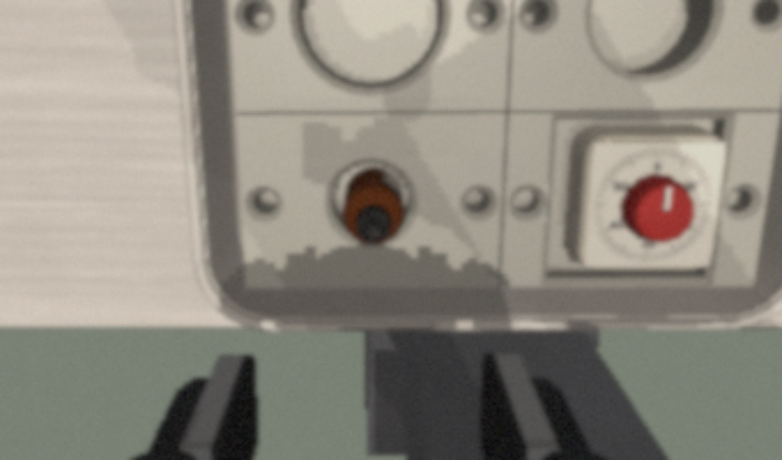

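The dropper stands upright in its recess at (373,215), and the timer is still seated. Next is the brown bottle.

```bash
python3 -m crank '[{"linear":[0,0,0.42],"dr":[0,0,0],"hand":0.2},{"linear":[0,0,0.42],"dr":[0,0,0],"hand":0.2},{"linear":[0,0,0.42],"dr":[0,0,0],"hand":0.2},{"linear":[0,0,0.42],"dr":[0,0,0],"hand":0.2},{"linear":[0,0,0.42],"dr":[0,0,0],"hand":0.2},{"linear":[0,0,0.42],"dr":[0,0,0],"hand":0.2},{"linear":[0,0,0.42],"dr":[0,0,0],"hand":0.2},{"linear":[0,0,0.42],"dr":[0,0,0],"hand":0.2},{"linear":[0,0,0.42],"dr":[0,0,0],"hand":0.2},{"linear":[0,0,0.42],"dr":[0,0,0],"hand":0.2}]'
python3 -m crank '[{"linear":[0,0,0.04],"dr":[0,0,0],"hand":0.2},{"linear":[0,0,0.08],"dr":[0,0,0],"hand":0.2},{"linear":[0,0,0.12],"dr":[0,0,0],"hand":0.2},{"linear":[0,0,0.16],"dr":[0,0,0],"hand":0.2},{"linear":[0,0,0.19],"dr":[0,0,0],"hand":0.2},{"linear":[0,0,0.19],"dr":[0,0,0],"hand":0.2},{"linear":[0,0,0.19],"dr":[0,0,0],"hand":0.2}]'
python3 - <<'E'
from h import *
c,im=snap("wrist","w10.png"); o=im.copy(); s,R=st()
for d in bot.place_of("wrist","brown_bottle")[:2]:
    p=plane(c,d["xy"],0); print(d["score"],d["xy"],p)
for d in bot.cut_out("wrist","brown_bottle")[:2]: print(d["extent"],round(d["score"],2))
d=bot.place_of("wrist","brown_bottle")[0]; p=plane(c,d["xy"],0); a=np.linspace(0,6.28,30)
for z,r in((0,.022),(.074,.012),(.105,.012)):
    cv2.polylines(o,[proj(c,np.c_[p[0]+r*np.cos(a),p[1]+r*np.sin(a),0*a+z]).astype(int)],True,(0,255,0),1)
cv2.imwrite("pics/w10b.png",cv2.resize(o[100:400,60:560],None,fx=1.6,fy=1.6))
E
```

```text
t: 16.12
eef_pos: [0.4388, -0.2508, 0.2182]
tool_rot: [-0.001, -0.0, 0.707, -0.707]
contact_force: [0.9, 0.4, -0.2]
gripper_width: 0.599
t: 16.7
eef_pos: [0.4384, -0.4403, 0.2174]
tool_rot: [-0.002, 0.0, 0.707, -0.707]
contact_force: [0.3, 0.9, 0.3]
gripper_width: 0.601
t 16.75 p [ 0.4393 -0.4384  0.2177] F [ 1.   0.4 -0.9] w 0.6000478207568393
[[-1.    -0.002 -0.001]
 [ 0.001  0.002 -1.   ]
 [ 0.002 -1.    -0.002]]
0.94 [329.6, 75.5] [ 0.5400051  -0.49137632  0.        ]
0.91 [263.0, 160.5] [ 0.45204967 -0.42088227  0.        ]
[309.9, 45.8, 365.7, 103.6] 0.92
[238.1, 141.7, 287.6, 196.0] 0.78
```

View pics/w10b.png

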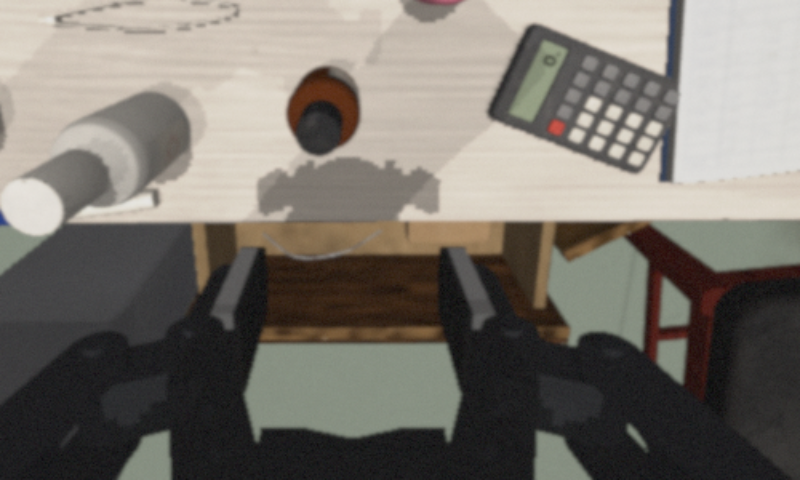

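The brown bottle's cap is at crop (320,130) and the tall white cap at (33,205). The network's best hit here was the pink one at (329,75), so I ignore it.

```bash
python3 - <<'E'
from h import *
c=cam("wrist"); st()
f=lambda u,v:np.array([u/1.6+60,v/1.6+100])
print("brown cap",plane(c,f(320,130),.105)); print("tall cap",plane(c,f(33,205),.15)); print(bot.place_of("wrist","tall_bottle")[0]["xy"],[plane(c,d["xy"],0) for d in bot.place_of("wrist","tall_bottle")[:2]])
p=bot.camera_params("wrist");K=np.array(p["K"])
T=np.eye(4);T[:3,:3]=np.array([[-1,.008,-.001],[.001,.003,-1],[-.008,-1,-.003]]);T[:3,3]=[.4426,.1689,.2234]
C=T@np.array(p["hand_eye"]);R=C[:3,:3].T;c=(K,R,-R@C[:3,3]);g=lambda u,v:np.array([u/2.3+120,v/2.3+100])
for n,a,b in(("tall",(255,14),(484,12)),("brown",(535,12),(768,10)),("timer",(526,199),(740,199)),("drop",(264,200),(478,199))):
    A,B=plane(c,g(*a),.042),plane(c,g(*b),.042); print(n,(A+B)/2,np.linalg.norm(A-B))
E
```

```text
t 16.9 p [ 0.4404 -0.437   0.2187] F [ 0.4 -0.3  0.3] w 0.6008961121491299
[[-1.    -0.     0.002]
 [-0.002  0.001 -1.   ]
 [ 0.    -1.    -0.001]]
brown cap [ 0.45601741 -0.42023     0.105     ]
tall cap [ 0.43314093 -0.29691928  0.15      ]
[156.1, 178.7] [array([ 0.43311276, -0.29527804,  0.        ])]
tall [0.51732203 0.16910694 0.042     ] 0.09516750524667078
brown [0.5179354  0.05209836 0.042     ] 0.09651542443478099
timer [0.43759579 0.05138543 0.042     ] 0.09558026970095551
drop [0.43748376 0.16850576 0.042     ] 0.09575047441393782
```

```bash
python3 -m crank '[{"linear":[-0.0135,0.01,-0.0165],"dr":[0,0,0],"hand":0.2},{"linear":[-0.0135,0.04,-0.0165],"dr":[0,0,0],"hand":0.2},{"linear":[-0.0135,0.08,-0.0165],"dr":[0,0,0],"hand":0.2},{"linear":[-0.0135,0.11,-0.0165],"dr":[0,0,0],"hand":0.2},{"linear":[-0.0135,0.13,-0.0165],"dr":[0,0,0],"hand":0.2},{"linear":[-0.0135,0.139,-0.0165],"dr":[0,0,0],"hand":0.2},{"linear":[-0.0135,0.139,-0.0165],"dr":[0,0,0],"hand":0.2},{"linear":[-0.0135,0.139,-0.0165],"dr":[0,0,0],"hand":0.2}]'
python3 -m crank '[{"linear":[0,0,0],"dr":[0,0,0],"hand":-1},{"linear":[0,0,0],"dr":[0,0,0],"hand":-1},{"linear":[0,0,0],"dr":[0,0,0],"hand":-1},{"linear":[0,0,0],"dr":[0,0,0],"hand":-1},{"linear":[0,0,0],"dr":[0,0,0],"hand":-1},{"linear":[0,0,0],"dr":[0,0,0],"hand":-1},{"linear":[0,0,0],"dr":[0,0,0],"hand":-1},{"linear":[0,0,0],"dr":[0,0,0],"hand":-1}]' 50
```

```text
t: 17.67
eef_pos: [0.454, -0.4225, 0.081]
tool_rot: [-0.0, -0.0, -0.707, 0.707]
contact_force: [0.8, -0.5, 0.5]
gripper_width: 0.6
t: 18.33
eef_pos: [0.4545, -0.4232, 0.0822]
tool_rot: [-0.001, -0.001, -0.706, 0.708]
contact_force: [-0.6, 1.0, 7.2]
gripper_width: 0.262
```

```bash
python3 -m crank '[{"linear":[0,-0.01,0],"dr":[0,0,0],"hand":-1},{"linear":[0,-0.03,0],"dr":[0,0,0],"hand":-1},{"linear":[0,-0.06,0],"dr":[0,0,0],"hand":-1},{"linear":[0,-0.1,0],"dr":[0,0,0],"hand":-1},{"linear":[0,-0.14,0],"dr":[0,0,0],"hand":-1},{"linear":[0,-0.175,0],"dr":[0,0,0],"hand":-1},{"linear":[0,-0.19,0],"dr":[0,0,0],"hand":-1},{"linear":[0,-0.19,0],"dr":[0,0,0],"hand":-1},{"linear":[0,-0.19,0],"dr":[0,0,0],"hand":-1}]'
python3 -m crank '[{"linear":[-0.003,0,-0.02],"dr":[0,0,0],"hand":-1},{"linear":[-0.008,0,-0.055],"dr":[0,0,0],"hand":-1},{"linear":[-0.013,0,-0.095],"dr":[0,0,0],"hand":-1},{"linear":[-0.018,0,-0.135],"dr":[0,0,0],"hand":-1},{"linear":[-0.023,0,-0.175],"dr":[0,0,0],"hand":-1},{"linear":[-0.029,0,-0.215],"dr":[0,0,0],"hand":-1},{"linear":[-0.035,0,-0.255],"dr":[0,0,0],"hand":-1},{"linear":[-0.041,0,-0.295],"dr":[0,0,0],"hand":-1},{"linear":[-0.045,0,-0.325],"dr":[0,0,0],"hand":-1},{"linear":[-0.047,0,-0.34],"dr":[0,0,0],"hand":-1}]'
python3 -m crank '[{"linear":[0,0,0],"dr":[0,0,0],"hand":-1},{"linear":[0,0,0],"dr":[0,0,0],"hand":-1}]'
```

```text
t: 19.08
eef_pos: [0.4535, -0.4227, 0.2716]
tool_rot: [-0.001, -0.001, -0.707, 0.708]
contact_force: [0.1, -0.7, -1.2]
gripper_width: 0.261
t: 19.92
eef_pos: [0.4996, -0.0772, 0.2685]
tool_rot: [0.001, -0.003, 0.708, -0.706]
contact_force: [-0.8, -0.7, -0.2]
gripper_width: 0.261
t: 20.08
eef_pos: [0.4995, -0.0818, 0.2687]
tool_rot: [-0.0, -0.002, 0.707, -0.707]
contact_force: [0.4, -0.1, -1.1]
gripper_width: 0.266
```

```bash
python3 -m crank '[{"linear":[-0.006,0,-0.04],"dr":[0,0,0],"hand":-1},{"linear":[-0.012,0,-0.08],"dr":[0,0,0],"hand":-1},{"linear":[-0.0195,0,-0.115],"dr":[0,0,0],"hand":-1},{"linear":[-0.0195,0,-0.133],"dr":[0,0,0],"hand":-1},{"linear":[-0.0195,0.03,-0.133],"dr":[0,0,0],"hand":-1},{"linear":[-0.0195,0.07,-0.133],"dr":[0,0,0],"hand":-1},{"linear":[-0.0195,0.1,-0.133],"dr":[0,0,0],"hand":-1},{"linear":[-0.0195,0.117,-0.133],"dr":[0,0,0],"hand":-1},{"linear":[-0.0195,0.117,-0.133],"dr":[0,0,0],"hand":-1},{"linear":[-0.0195,0.117,-0.133],"dr":[0,0,0],"hand":-1}]'
python3 - <<'E'
from h import *
c,im=snap("wrist","w11.png"); st()
cv2.imwrite("pics/w11b.png",cv2.resize(im[60:320,120:460],None,fx=2.3,fy=2.3))
E
```

```text
t: 20.92
eef_pos: [0.5193, 0.0488, 0.1522]
tool_rot: [0.002, 0.0, -0.707, 0.707]
contact_force: [0.8, 0.2, -0.5]
gripper_width: 0.264
t 20.9667 p [0.5204 0.0493 0.1535] F [ 1.8 -0.5  0.1] w 0.26158726708794294
[[-1.    -0.    -0.002]
 [ 0.002 -0.    -1.   ]
 [ 0.    -1.     0.   ]]
```

View pics/w11b.png

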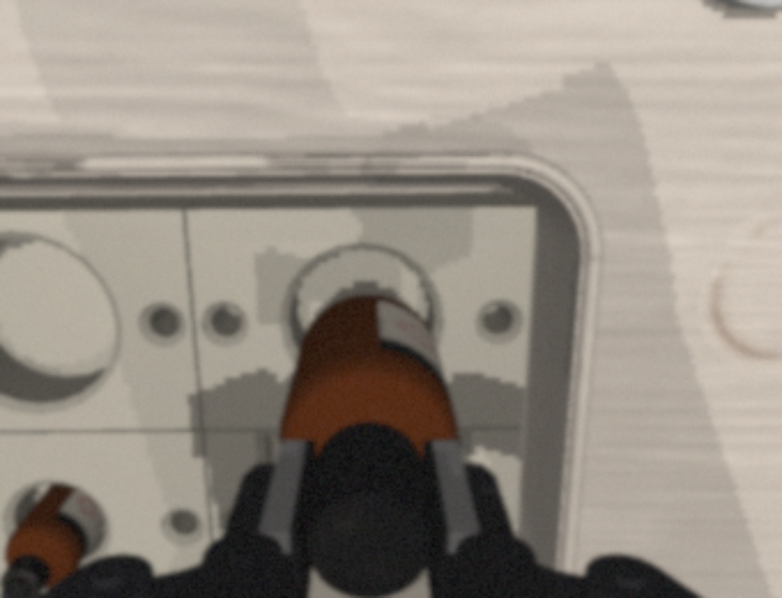

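Brown's base is at about column 370 and the recess's end-hole midpoint at 361, so I'll shift 1.5 mm toward +Y and lower.

```bash
python3 -m crank '[{"linear":[0,0.005,-0.0015],"dr":[0,0,0],"hand":-1},{"linear":[0,0.015,-0.0015],"dr":[0,0,0],"hand":-1},{"linear":[0,0.024,-0.0015],"dr":[0,0,0],"hand":-1},{"linear":[0,0.03,-0.0015],"dr":[0,0,0],"hand":-1},{"linear":[0,0.036,-0.0015],"dr":[0,0,0],"hand":-1},{"linear":[0,0.042,-0.0015],"dr":[0,0,0],"hand":-1},{"linear":[0,0.042,-0.0015],"dr":[0,0,0],"hand":-1}]'
python3 -m crank '[{"linear":[0,0.006,0],"dr":[0,0,0],"hand":-1},{"linear":[0,0.01,0],"dr":[0,0,0],"hand":-1},{"linear":[0,0.013,0],"dr":[0,0,0],"hand":-1},{"linear":[0,0.015,0],"dr":[0,0,0],"hand":-1},{"linear":[0,0.0165,0],"dr":[0,0,0],"hand":-1},{"linear":[0,0.0175,0],"dr":[0,0,0],"hand":-1},{"linear":[0,0.0175,0],"dr":[0,0,0],"hand":-1}]'
```

```text
t: 21.55
eef_pos: [0.5192, 0.0519, 0.1098]
tool_rot: [0.001, 0.001, -0.707, 0.707]
contact_force: [0.2, 0.0, -1.2]
gripper_width: 0.263
t: 22.13
eef_pos: [0.5204, 0.0521, 0.0943]
tool_rot: [0.0, 0.0, 0.707, -0.707]
contact_force: [-0.7, 0.8, 2.9]
gripper_width: 0.266
```

```bash
python3 -m crank '[{"linear":[0,0,0],"dr":[0,0,0],"hand":-0.2},{"linear":[0,0,0],"dr":[0,0,0],"hand":0.2},{"linear":[0,0,0],"dr":[0,0,0],"hand":0.2},{"linear":[0,0,0],"dr":[0,0,0],"hand":0.2},{"linear":[0,-0.02,0],"dr":[0,0,0],"hand":0.2},{"linear":[0,-0.05,0],"dr":[0,0,0],"hand":0.2},{"linear":[0,-0.09,0],"dr":[0,0,0],"hand":0.2},{"linear":[0,-0.13,0],"dr":[0,0,0],"hand":0.2},{"linear":[0,-0.16,0],"dr":[0,0,0],"hand":0.2},{"linear":[0,-0.16,0],"dr":[0,0,0],"hand":0.2}]'
python3 -m crank '[{"linear":[0.087,0,0.348],"dr":[0,0,0],"hand":0.2},{"linear":[0.087,0,0.348],"dr":[0,0,0],"hand":0.2},{"linear":[0.087,0,0.348],"dr":[0,0,0],"hand":0.2},{"linear":[0.087,0,0.348],"dr":[0,0,0],"hand":0.2},{"linear":[0.087,0,0.348],"dr":[0,0,0],"hand":0.2},{"linear":[0.087,0,0.348],"dr":[0,0,0],"hand":0.2},{"linear":[0.087,0,0.348],"dr":[0,0,0],"hand":0.2},{"linear":[0.087,0,0.348],"dr":[0,0,0],"hand":0.2},{"linear":[0.087,0,0.348],"dr":[0,0,0],"hand":0.2},{"linear":[0.087,0,0.348],"dr":[0,0,0],"hand":0.2}]'
python3 -m crank '[{"linear":[0,0,0],"dr":[0,0,0],"hand":0.2},{"linear":[0,0,0],"dr":[0,0,0],"hand":0.2}]'
python3 - <<'E'
from h import *
st(); c,im=snap("wrist","w12.png")
for d in bot.place_of("wrist","tall_bottle")[:3]: print(round(d["score"],2),d["xy"],plane(c,d["xy"],0))
d=bot.cut_out("wrist","tall_bottle")[0]; print(d["extent"],d["score"])
a=np.linspace(0,6.28,90)
# cap top: lowest bright round blob -> fit by model: cap circle at z=.15
m=d["pixels"]; best=None
for x in np.arange(.42,.446,.001):
  for y in np.arange(-.31,-.284,.001):
    M=np.zeros(m.shape,np.uint8)
    for z0,z1,r in((0,.1,.026),(.1,.15,.0143)):
        P=np.vstack([proj(c,np.c_[x+r*np.cos(a),y+r*np.sin(a),0*a+z]) for z in(z0,z1)]).astype(np.float32)
        cv2.fillConvexPoly(M,cv2.convexHull(P).astype(int),1)
    v=(m&(M>0)).sum()/(m|(M>0)).sum()
    if best is None or v>best[0]: best=(v,x,y)
print(best)
E
```

```text
t: 22.97
eef_pos: [0.5237, 0.0528, 0.2605]
tool_rot: [0.004, 0.004, 0.708, -0.706]
contact_force: [1.2, -0.0, 0.8]
gripper_width: 0.6
t: 23.8
eef_pos: [0.4299, -0.3025, 0.2534]
tool_rot: [0.004, -0.003, -0.706, 0.708]
contact_force: [0.1, -0.1, 0.6]
gripper_width: 0.601
t: 23.97
eef_pos: [0.4331, -0.295, 0.2533]
tool_rot: [0.0, -0.0, 0.707, -0.707]
contact_force: [0.2, 1.5, -0.9]
gripper_width: 0.599
t 23.9667 p [ 0.4331 -0.295   0.2533] F [ 0.2  1.5 -0.9] w 0.5989353843205092
[[-1.    -0.     0.   ]
 [-0.     0.001 -1.   ]
 [ 0.    -1.    -0.001]]
0.72 [282.1, 165.9] [ 0.43412501 -0.29713141  0.        ]
0.47 [174.1, 155.3] [ 0.4472477  -0.16534501  0.        ]Traceback (most recent call last):
  File "<stdin>", line 4, in <module>
IndexError: list index out of range
```

```bash
python3 -m crank '[{"linear":[-0.001,0.02,0.002],"dr":[0,0,0],"hand":0.3},{"linear":[-0.001,0.05,0.002],"dr":[0,0,0],"hand":0.3},{"linear":[-0.001,0.085,0.002],"dr":[0,0,0],"hand":0.3},{"linear":[-0.001,0.115,0.002],"dr":[0,0,0],"hand":0.3},{"linear":[-0.001,0.132,0.002],"dr":[0,0,0],"hand":0.3},{"linear":[-0.001,0.14,0.002],"dr":[0,0,0],"hand":0.3},{"linear":[-0.001,0.14,0.002],"dr":[0,0,0],"hand":0.3},{"linear":[-0.001,0.14,0.002],"dr":[0,0,0],"hand":0.3}]'
python3 -m crank '[{"linear":[0,0,0],"dr":[0,0,0],"hand":-1},{"linear":[0,0,0],"dr":[0,0,0],"hand":-1},{"linear":[0,0,0],"dr":[0,0,0],"hand":-1},{"linear":[0,0,0],"dr":[0,0,0],"hand":-1},{"linear":[0,0,0],"dr":[0,0,0],"hand":-1},{"linear":[0,0,0],"dr":[0,0,0],"hand":-1},{"linear":[0,0,0],"dr":[0,0,0],"hand":-1},{"linear":[0,0,0],"dr":[0,0,0],"hand":-1}]' 70
```

```text
t: 24.78
eef_pos: [0.4347, -0.2977, 0.1143]
tool_rot: [-0.0, 0.0, -0.707, 0.707]
contact_force: [-0.2, 0.2, 0.2]
gripper_width: 0.648
t: 25.45
eef_pos: [0.4351, -0.2988, 0.1153]
tool_rot: [-0.001, -0.001, -0.707, 0.708]
contact_force: [-0.4, -0.3, 7.0]
gripper_width: 0.317
```

```bash
python3 -m crank '[{"linear":[0,-0.01,0],"dr":[0,0,0],"hand":-1},{"linear":[0,-0.03,0],"dr":[0,0,0],"hand":-1},{"linear":[0,-0.06,0],"dr":[0,0,0],"hand":-1},{"linear":[0,-0.1,0],"dr":[0,0,0],"hand":-1},{"linear":[0,-0.13,0],"dr":[0,0,0],"hand":-1},{"linear":[0,-0.155,0],"dr":[0,0,0],"hand":-1},{"linear":[0,-0.165,0],"dr":[0,0,0],"hand":-1},{"linear":[0,-0.165,0],"dr":[0,0,0],"hand":-1}]'
python3 -m crank '[{"linear":[-0.003,0,-0.02],"dr":[0,0,0],"hand":-1},{"linear":[-0.009,0,-0.055],"dr":[0,0,0],"hand":-1},{"linear":[-0.016,0,-0.095],"dr":[0,0,0],"hand":-1},{"linear":[-0.023,0,-0.135],"dr":[0,0,0],"hand":-1},{"linear":[-0.031,0,-0.175],"dr":[0,0,0],"hand":-1},{"linear":[-0.038,0,-0.215],"dr":[0,0,0],"hand":-1},{"linear":[-0.045,0,-0.255],"dr":[0,0,0],"hand":-1},{"linear":[-0.052,0,-0.29],"dr":[0,0,0],"hand":-1},{"linear":[-0.057,0,-0.315],"dr":[0,0,0],"hand":-1},{"linear":[-0.06,0,-0.33],"dr":[0,0,0],"hand":-1}]'
python3 -m crank '[{"linear":[0,0,0],"dr":[0,0,0],"hand":-1},{"linear":[0,0,0],"dr":[0,0,0],"hand":-1}]'
```

```text
t: 26.12
eef_pos: [0.4349, -0.2985, 0.2814]
tool_rot: [-0.001, -0.002, -0.706, 0.708]
contact_force: [-0.4, -0.1, -0.9]
gripper_width: 0.314
t: 26.95
eef_pos: [0.4929, 0.036, 0.2765]
tool_rot: [0.0, -0.003, 0.707, -0.707]
contact_force: [0.1, -0.2, -2.2]
gripper_width: 0.317
t: 27.12
eef_pos: [0.4929, 0.0325, 0.2767]
tool_rot: [0.001, 0.002, -0.707, 0.707]
contact_force: [0.1, -0.4, -1.7]
gripper_width: 0.316
```

```bash
python3 -m crank '[{"linear":[-0.007,0,-0.035],"dr":[0,0,0],"hand":-1},{"linear":[-0.015,0,-0.075],"dr":[0,0,0],"hand":-1},{"linear":[-0.022,0,-0.11],"dr":[0,0,0],"hand":-1},{"linear":[-0.027,0,-0.13],"dr":[0,0,0],"hand":-1},{"linear":[-0.027,0,-0.137],"dr":[0,0,0],"hand":-1},{"linear":[-0.027,0.03,-0.137],"dr":[0,0,0],"hand":-1},{"linear":[-0.027,0.06,-0.137],"dr":[0,0,0],"hand":-1},{"linear":[-0.027,0.08,-0.137],"dr":[0,0,0],"hand":-1},{"linear":[-0.027,0.087,-0.137],"dr":[0,0,0],"hand":-1},{"linear":[-0.027,0.087,-0.137],"dr":[0,0,0],"hand":-1}]'
python3 - <<'E'
from h import *
c,im=snap("wrist","w13.png"); st()
o=im.copy(); p=bot.get_obs()["eef_pos"]; a=np.linspace(0,6.28,40)
for x,y,z,r,col in((.520,.170,.042,.031,(0,255,0)),(p[0],p[1],p[2]-.115,.026,(255,0,255))):
    cv2.polylines(o,[proj(c,np.c_[x+r*np.cos(a),y+r*np.sin(a),0*a+z]).astype(int)],True,col,1)
cv2.imwrite("pics/w13b.png",cv2.resize(o[60:320,100:440],None,fx=2.3,fy=2.3))
E
```

```text
t: 27.95
eef_pos: [0.5197, 0.1664, 0.1892]
tool_rot: [0.003, 0.001, -0.706, 0.708]
contact_force: [-0.6, -0.1, -2.1]
gripper_width: 0.316
t 28.0 p [0.5208 0.1673 0.1911] F [ 0.1 -0.1 -0.1] w 0.31397922317148197
[[-1.    -0.002 -0.002]
 [ 0.002 -0.001 -1.   ]
 [ 0.002 -1.     0.001]]
```

View pics/w13b.png

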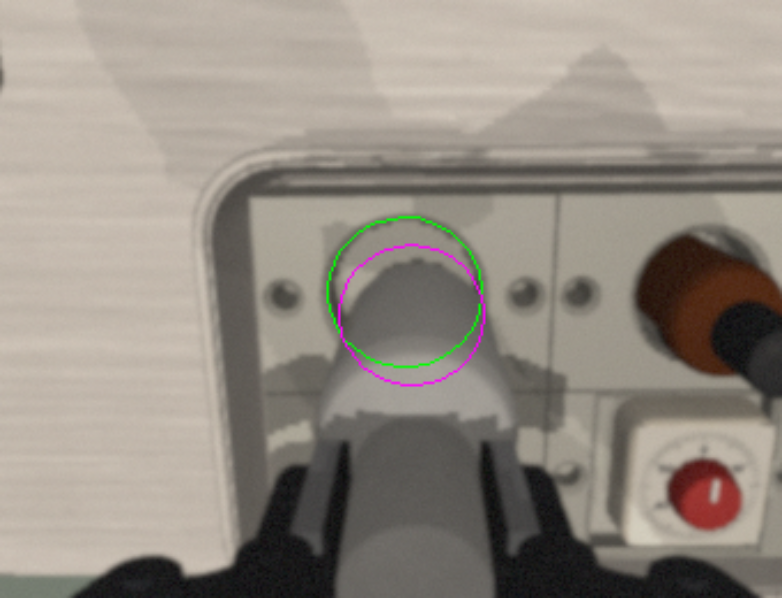

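The recess's end holes are at (284,295) and (526,295), giving a midpoint column of 405, and the model circle agrees. The bottle's base sits about 2–3 mm toward -Y. The x offset at its base edge equals the one seen with the brown bottle, which went in cleanly. I'll shift slightly and lower with force checks.

```bash
python3 -m crank '[{"linear":[-0.0015,0.005,-0.003],"dr":[0,0,0],"hand":-1},{"linear":[-0.0015,0.015,-0.003],"dr":[0,0,0],"hand":-1},{"linear":[-0.0015,0.024,-0.003],"dr":[0,0,0],"hand":-1},{"linear":[-0.0015,0.03,-0.003],"dr":[0,0,0],"hand":-1},{"linear":[-0.0015,0.035,-0.003],"dr":[0,0,0],"hand":-1},{"linear":[-0.0015,0.04,-0.003],"dr":[0,0,0],"hand":-1},{"linear":[-0.0015,0.043,-0.003],"dr":[0,0,0],"hand":-1},{"linear":[-0.0015,0.043,-0.003],"dr":[0,0,0],"hand":-1}]'
python3 -c "
from h import *
st()"
```

```text
t: 28.67
eef_pos: [0.5222, 0.1718, 0.1479]
tool_rot: [0.001, 0.0, -0.707, 0.707]
contact_force: [-0.6, -0.6, -1.7]
gripper_width: 0.313
t 28.6667 p [0.5222 0.1718 0.1479] F [-0.6 -0.6 -1.7] w 0.3128510933498234
[[-1.    -0.001 -0.   ]
 [ 0.    -0.    -1.   ]
 [ 0.001 -1.     0.   ]]
```

```bash
python3 -m crank '[{"linear":[0,0.006,0],"dr":[0,0,0],"hand":-1},{"linear":[0,0.01,0],"dr":[0,0,0],"hand":-1},{"linear":[0,0.013,0],"dr":[0,0,0],"hand":-1},{"linear":[0,0.016,0],"dr":[0,0,0],"hand":-1},{"linear":[0,0.018,0],"dr":[0,0,0],"hand":-1},{"linear":[0,0.02,0],"dr":[0,0,0],"hand":-1},{"linear":[0,0.021,0],"dr":[0,0,0],"hand":-1},{"linear":[0,0.021,0],"dr":[0,0,0],"hand":-1}]'
```

```text
t: 29.33
eef_pos: [0.5226, 0.172, 0.1275]
tool_rot: [0.0, -0.0, -0.707, 0.707]
contact_force: [0.2, 0.4, -1.9]
gripper_width: 0.313
```

Still no contact, so I'll go down the last millimetres.

```bash
python3 -m crank '[{"linear":[0,0.001,0],"dr":[0,0,0],"hand":-1},{"linear":[0,0.0015,0],"dr":[0,0,0],"hand":-1},{"linear":[0,0.0015,0],"dr":[0,0,0],"hand":-1},{"linear":[0,0.0015,0],"dr":[0,0,0],"hand":-1}]'
```

```text
t: 29.67
eef_pos: [0.5231, 0.1721, 0.1273]
tool_rot: [0.0, 0.001, 0.707, -0.707]
contact_force: [-2.1, -1.5, 6.0]
gripper_width: 0.316
```

Contact came at the expected height with 6 N. Now I'll release, rise and back away, then check numerically.

```bash
python3 -m crank '[{"linear":[0,0,0],"dr":[0,0,0],"hand":-0.3},{"linear":[0,0,0],"dr":[0,0,0],"hand":0},{"linear":[0,0,0],"dr":[0,0,0],"hand":0.2},{"linear":[0,0,0],"dr":[0,0,0],"hand":0.2},{"linear":[0,0,0],"dr":[0,0,0],"hand":0.2},{"linear":[0,-0.015,0],"dr":[0,0,0],"hand":0.2},{"linear":[0,-0.04,0],"dr":[0,0,0],"hand":0.2},{"linear":[0,-0.08,0],"dr":[0,0,0],"hand":0.2},{"linear":[0,-0.12,0],"dr":[0,0,0],"hand":0.2},{"linear":[0,-0.13,0],"dr":[0,0,0],"hand":0.2}]'
python3 -m crank '[{"linear":[0.01,0,0.03],"dr":[0,0,0],"hand":0.2},{"linear":[0.04,0,0.07],"dr":[0,0,0],"hand":0.2},{"linear":[0.07,0,0.1],"dr":[0,0,0],"hand":0.2},{"linear":[0.08,0,0.13],"dr":[0,0,0],"hand":0.2},{"linear":[0.08,0,0.16],"dr":[0,0,0],"hand":0.2},{"linear":[0.08,0,0.16],"dr":[0,0,0],"hand":0.2},{"linear":[0.08,0,0.16],"dr":[0,0,0],"hand":0.2}]'
python3 - <<'E'
from h import *
st(); a=np.linspace(0,6.28,60)
for n in("top","scene","wrist"):
    c,im=snap(n,n+"F.png")
    for k,(x,y,z),prof in(("timer",(.442,.046,.028),None),("dropper_bottle",(.439,.168,.02),((0,.052,.0135),(.052,.069,.006))),("brown_bottle",(.520,.052,.012),((0,.07,.022),(.07,.105,.012))),("tall_bottle",(.522,.172,.012),((0,.1,.026),(.1,.15,.0143))),("white_bottle_mid",(.445,-.167,0),((0,.085,.025),(.085,.125,.014))),("white_bottle_small",(.568,-.407,0),((0,.055,.019),(.055,.082,.01)))):
        if prof is None: P=proj(c,[[x+i*.032,y+j*.032,z+h] for i in(-1,1) for j in(-1,1) for h in(0,.024)]+[[x,y,z+.039]])
        else: P=np.vstack([proj(c,np.c_[x+r*np.cos(a),y+r*np.sin(a),0*a+z+h]) for lo,hi,r in prof for h in(lo,hi)])
        e=np.r_[P.min(0),P.max(0)]
        ds=bot.search_frame(n,k); ds=sorted(ds,key=lambda d:np.abs(np.array(d["extent"])-e).sum())[:1]
        print(n,k,"pred",np.round(e).astype(int),[(np.round(d["extent"]).astype(int),round(d["score"],2)) for d in ds])
E
```

```text
t: 30.5
eef_pos: [0.5253, 0.1735, 0.2626]
tool_rot: [0.003, 0.003, 0.708, -0.706]
contact_force: [0.5, 0.6, 0.6]
gripper_width: 0.595
t: 31.08
eef_pos: [0.4425, 0.0105, 0.2564]
tool_rot: [0.001, -0.002, -0.707, 0.707]
contact_force: [1.1, 0.4, -1.4]
gripper_width: 0.6
t 31.0833 p [0.4425 0.0105 0.2564] F [ 1.1  0.4 -1.4] w 0.5996585393944049
[[-1.     0.001 -0.004]
 [ 0.004 -0.    -1.   ]
 [-0.001 -1.     0.   ]]
top timer pred [197 215 228 245] [(array([198, 224, 224, 247]), 0.79)]
top dropper_bottle pred [154 218 172 232] []
top brown_bottle pred [203 187 225 210] [(array([415, 212, 446, 230]), 0.79)]
top tall_bottle pred [146 174 181 205] [(array([290, 229, 308, 256]), 0.53)]
top white_bottle_mid pred [287 227 309 251] [(array([287, 226, 308, 253]), 0.95)]
top white_bottle_small pred [386 194 407 213] [(array([200, 223, 228, 246]), 0.42)]
scene timer pred [208 193 239 213] [(array([210, 197, 237, 208]), 0.81)]
scene dropper_bottle pred [191 178 201 201] [(array([193, 178, 197, 198]), 0.4)]
scene brown_bottle pred [232 169 248 205] [(array([233, 169, 246, 194]), 0.64)]
scene tall_bottle pred [205 148 224 196] [(array([207, 146, 224, 190]), 0.66)]
scene white_bottle_mid pred [268 191 287 239] [(array([270, 192, 286, 241]), 0.8)]
scene white_bottle_small pred [370 214 386 247] [(array([369, 219, 387, 250]), 0.58)]
wrist timer pred [218 144 279 204] [(array([223, 145, 280, 206]), 0.71)]
wrist dropper_bottle pred [116 161 160 196] [(array([121, 163, 158, 194]), 0.67)]
wrist brown_bottle pred [214  76 264 125] [(array([216,  80, 262, 125]), 0.62)]
wrist tall_bottle pred [ 28  65 162 130] [(array([ 31,  69, 162, 130]), 0.81)]
wrist white_bottle_mid pred [404 144 502 206] []
wrist white_bottle_small pred [635  26 767  74] []
```

All four outlines in the scene and wrist cameras match the seated, upright predictions within a few pixels. The lower edges in the scene view are hidden by the tray, as expected. The look-alikes are where they stood, so I'll hand in.

```bash
python3 -c "
from station import bot
print(bot.hand_in())"
```

```text
the job is handed in; nothing more can be done
None
```

I stood the timer, dropper bottle, brown bottle and tall white bottle each in its own recess, in that order, and handed the job in at about 32 s. Each was lowered until it touched the recess floor at the expected height; contact forces were 3–11 N. I then released each one and lifted clear.

**Final checks**
- **Wrist camera:** all four outlines match the upright, fully-down positions to within about 5 px.
- **Scene camera:** the outlines match to within a few pixels where visible; the tray hides their lower edges.
- **Look-alikes:** the green-capped bottle matched in the top and scene views, the blue-capped one in the scene view. Neither was touched.

**Checks that failed or disagreed**
- **Top camera:** the gripper was over the tray, so the network did not find the three bottles. Its best brown-bottle hit was the pink look-alike, and it missed the blue-capped bottle.
- **Tray position:** estimates from different distances differed by up to about 6 mm. I used the close views and force checks.
- **Timer:** it sits roughly 3–5 mm off the centre of its recess by the close-view estimates, but square and flat.
- **Brown and tall bottles:** I checked these after release only by numbers, because the viewing limit was used up.

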